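# Reset the lens carriage on a test bench and clamp it

## Robot

A 6-joint arm with a two-finger parallel gripper is mounted at the origin on the work surface. World frame = base frame: x ahead of the robot, y to its left, z up, the work surface at z = 0. Lengths are in mm, angles in rad, forces in N, time in s.
With the tool pointing down it reaches from about 275 to 1000 mm from the base axis. Payload 8.4 kg.
Tool frame: the origin (TCP) lies midway between the tips of the shut fingers; the grasp point (between the pads) lies 19 mm behind it; z points along the fingers, y is the line along which they close (so a half turn about z gives the same grasp; the last joint's range is limited). The gripper opens to 85 mm and grips with 20 to 120 N. Pads are 22 mm wide; open, the fingers measure 114 mm over their backs; the gripper's body (76 mm by 85 mm) begins 54 mm behind the grasp point. The pads swing forward as they close: fully open they stand 13 mm farther back than shut.
Start: joints at [-1.229, 0.353, 1.633, -0, 1.155, -0.002], TCP at [210.666, -588.428, 231.281] pointing down, gripper open.
Joint ranges: [-2.63, 2.63], [-0.92, 2.1], [0.06, 2.66], [-1.3, 4.44], [0, 2.69], [-3.02, 3.02]. Speed limits (rad/s): [2.22, 2.22, 2.79, 3.14, 3.14, 3.14].

## Interface

Orientations are given as [roll, pitch, yaw] about the fixed x, y, z axes, in that order (R = Rz(yaw) Ry(pitch) Rx(roll)).
In Python, from rig import r, cams gives the robot as it stands. The module is installed in compiled form; this text tells all that it offers.
- The arm moves only by the tool send_rows, never from a script. Its argument "targets" is one flat list of numbers, 7 for each row, row after row: the shift along the tool's x, y, z in m, then the turn, a rotation vector about the tool's x, y, z in rad, then the opening, from -1 (shut) to 1 (fully open). In form: [tx, ty, tz, wx, wy, wz, fingers, tx, ty, tz, wx, wy, wz, fingers, ...]. A call has 1 to 12 rows; each row is the pose to reach, as a shift and turn from the pose commanded when the call began, along the tool's axes at that moment; what a row does not reach only later rows make up. A row lasts 1/12 s, in which the tool goes at most 41.7 mm and 7.16 degrees, less where a joint would pass 70% of its speed; a pose out of reach is approached as far as the arm can. A call with a gripper value outside its range is refused whole. The fingers move at their own pace and stop on an object; "grip_force" is the grip in N (left out, the last holds). Time passes only in rows, so rows that repeat a pose let the fingers close. It gives the time, the measured TCP pose, the force, the opening and the grip force at its end, in the units of the state.
- r.sense(): the state, without advancing time (a new reading comes with each control period).
- cams.grab_frame(name): name is "side" or "top" or "wrist"; returns a dict with "color" (384x512x3 uint8, blue, green, red), "fx", "fy", "cx", "cy" (pixels), "xyz" and "attitude" of the camera in the world. Camera axes: x right, y down, z forward; pixel columns grow to the right and rows downward; lengths in mm; the calibration is good to about 2 mm. A picture is of the moment at which its call begins. There is no depth.
- r.sign_off(): hands the job in; it is judged then, once.
The state is a dict: "clock": time; "qpos": joint angles; "qvel": joint speeds; "joint_efforts": joint torques, N m; "eef_pos": TCP position; "tcp_rot": TCP orientation; "contact_force": force on the tool from outside, world axes, zero at the start; "wrist_torque": the same for the moment, N m; "opening": opening from 0.0 (shut) to 1.0 (fully open); "grasp_force": force on a finger pad.
Only numpy, scipy, OpenCV 4.12 (cv2) and the standard library are available. Lean on these libraries where they do the work, as an engineer would, in place of code of your own. Each camera call takes 0.05 s, during which the arm holds its last target. There are 200 camera calls.

## Task

Set the lens on the bench rail to its new test distance: swing the clamp lever fully out to free the carriage, slide the carriage along the rail until its pointer lines up with the cone-shaped index piece (not the square block), then swing the lever back in against its stop so the carriage is clamped right there. Leave everything else on the cart where it is.

Things in the scene. Friction and masses are not known exactly. Their poses are not given: they have to be found in the camera images.
- rail: Fixed lens bench: dark steel base plate 182 x 460 x 12 mm, on it an aluminium rail bar 40 mm wide, top 34 mm above the cart, with a black stop at each end and a brake strip in its slot. Origin: on the cart top under mid-rail. y axis along the rail (turned up to 0.3 rad from world y); -x is the robot's side with the lever, +x the far side with the index pieces; plate from x -60 to +122 mm.
- carriage (a joint): Place of the lens carriage along the rail, m, growing to the rail's +y; 0 mid-rail, ends -0.165 and 0.165. White block, x -35 to +75 mm from mid-rail, 60 mm along the rail, top 65 mm above the cart; at its far side an upright chrome-ringed lens, 48 mm across, top 122 mm up; nearer the robot a black grip fin. Free, it slides with 4 N of friction; clamped, it holds about 25 N.
- fin_top (a point): Centre of the top of the black grip fin on the carriage: a plate 12 mm thick along the rail, 24 mm across it, 45 mm high, top 110 mm above the cart; 12 mm to the robot's side of mid-rail. Pinch it from above, fingers closing along the rail, to slide the carriage. Its axes are the rail's.
- pointer (a point): Tip of the carriage's steel pointer, a 5 mm wide bar sticking out of the carriage's far (+x) side, 38 mm above the cart, centred along the carriage (same rail y as fin and lever pivot).
- lever (a joint): Angle of the steel clamp lever, rad: 0 = clamped, at its stop, arm along the rail towards the rail's +y; grows counter-clockwise seen from above to 1.5 = fully out at the other stop, arm pointing across the rail to the robot (-x). It clamps progressively below 0.3 and is free above. It stays where left; about 2 N at the post moves it when free, somewhat more near 0.
- lever_pivot (a point): Point on the lever's vertical hinge axis, top of the hub, 64 mm above the cart, 50 mm to the robot's side of the rail's middle; it rides on the carriage. Its axes are the rail's.
- lever_tip (a point): Centre of the top of the black upright post at the end of the lever arm: post 14 mm across, 40 mm high, top 96 mm above the cart, 70 mm from the hinge axis. The 12 mm wide arm runs under it, 54 to 62 mm above the cart. Move the post round its arc about the pivot, pushing with closed fingers or with the fingers held loosely either side of it.
- cone_index: The mark to use: aluminium cone with a pointed top, 22 mm across, 32 mm high, fixed on the base plate at the far (+x) side, 107 mm from mid-rail, nearer one end of the rail. Origin: centre of its underside, 12 mm above the cart; its axes are the rail's. The pointer is lined up when it has the same place along this y axis.
- block_index: The other index piece, not to be used: flat-topped aluminium block 20 x 20 x 26 mm on the same line. Origin: centre of its underside.
- lens_stand: Bystander: clear slotted stand 70 x 200 mm with five upright chrome-ringed lenses, 59 mm high. Origin: centre of its underside.
- eyecup: Bystander: black rubber eyecup, 48 mm in diameter, 36 mm high, origin under its centre.
- occluder: Bystander: blue plastic occluder lying flat, disc of 64 mm diameter with a flat handle along +x, 187 mm overall. Origin on its underside, 80 mm from the disc's centre.
- prism_bar: Bystander: polished steel prism bar lying flat, 30 x 200 mm, up to 21 mm high, stepped. Origin under its centre.
- loose_lens: Bystander: single chrome-ringed lens of 47 mm diameter lying flat, with a small tab. Origin under its centre.
- spray: Bystander: white bottle of 48 mm diameter, 130 mm high. Origin under its centre.
- pen_cup: Bystander: open steel cup of 70 mm diameter, 90 mm high. Origin under its centre.

How it is judged:
By the outcome, as a careful person would: the job done as asked, in the order asked, and still so for the second after the job is handed in, with the robot touching nothing.
It also fails if it takes over 58 s, if anything falls off the work surface, if the arm or the gripper's body presses on something with over 40 N, if the wrist force passes 120 N, or if a joint passes its speed limit or range.

## Working session

There is one attempt and no reset: what is moved stays moved. The work goes in short steps, Python scripts to look and compute and a tool call to move; the robot and the scene stay as the last step left them, time stands still between calls to the robot, and variables do not carry over. Pictures are saved under pics/ and viewed, at most 10 in all, crops included, and the job is handed in when it is done.

Besides the shell and the picture viewer there is one more tool, called after "Request:" as name(argument=value, ...) on one line, values as JSON. send_rows: Moves the arm, as the interface text tells. Its arguments: {"type":"object","properties":{"targets":{"type":"array"},"grip_force":{"type":"number"}},"required":["targets"]}

```bash
mkdir -p pics; python3 - <<'E'
from rig import r,cams
import cv2
s=r.sense();print({k:s[k] for k in('clock','eef_pos','tcp_rot','opening','contact_force')})
for n in('top','side'):
    f=cams.grab_frame(n);cv2.imwrite(f'pics/{n}0.png',cv2.resize(f['color'],(800,600)))
    cv2.imwrite(f'{n}0raw.png',f['color']);print(n,f['fx'],f['fy'],f['cx'],f['cy'],f['xyz'],f['attitude'])
E
```

```text
{'clock': 0.0, 'eef_pos': array([ 210.50925665, -587.95711822,  230.55794458]), 'tcp_rot': array([-3.14015942e+00, -2.17794256e-05,  3.43798189e-01]), 'opening': 0.9985864213879698, 'contact_force': array([-0.02613811,  0.06178   , -0.61406166])}
top 498.83389732036676 498.83389732036676 254.3517485667165 196.06555141966564 [ 382.14037005  -23.0918614  1641.79179596] [-3.01763601  0.01233276 -1.59548819]
side 419.531690335209 419.531690335209 255.29815906766262 189.30717168708327 [  391.95963034 -1016.7945423    882.58458791] [-2.2255651   0.01903558 -0.21179657]
```

View pics/top0.png

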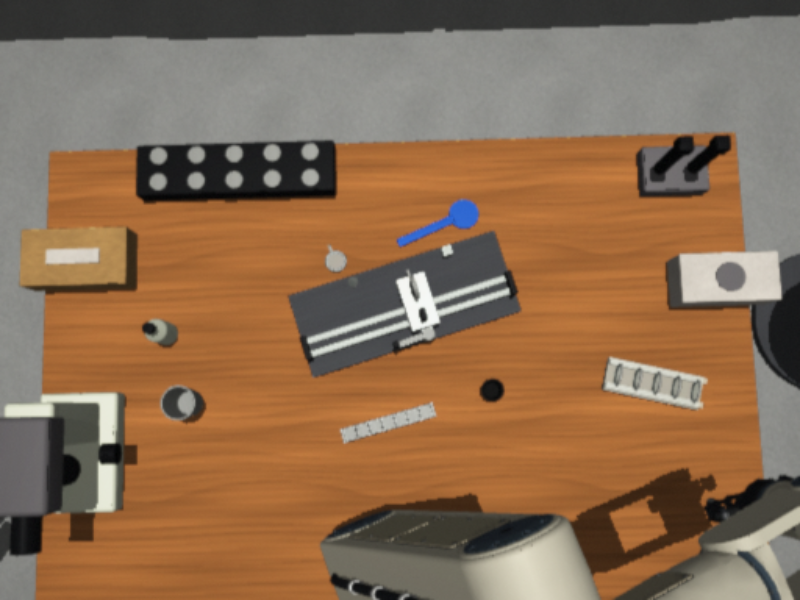

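View pics/side0.png

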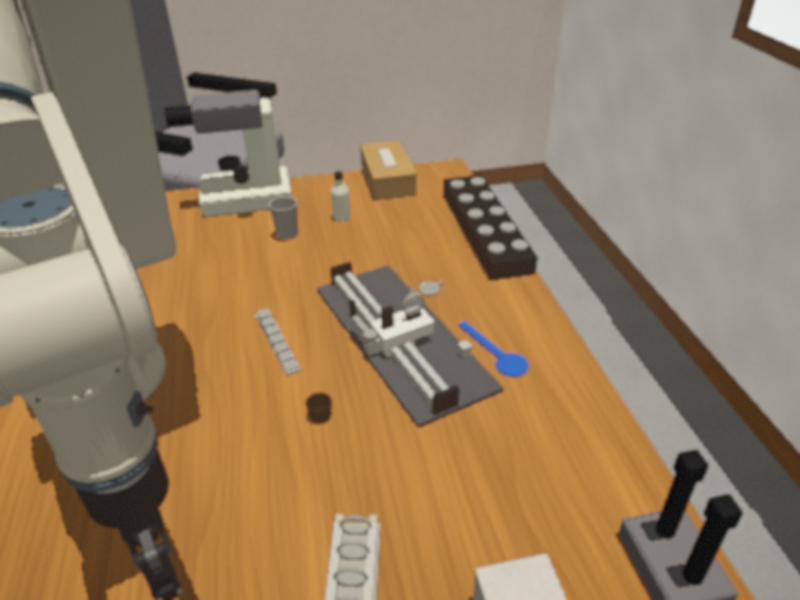

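The top view shows the plate with corners near (289,295), (495,232), (520,312) and (315,376). The cone is at (352,281), the block at (447,250), the carriage at (418,300), and the lever is clamped with its post at about (397,346). The side view agrees. Next I measure the plate's rectangle and the other features.

```bash
cat > h.py <<'E'
import numpy as np,cv2
from scipy.spatial.transform import Rotation as R
def ray(f,uv):
    d=np.array([(uv[0]-f['cx'])/f['fx'],(uv[1]-f['cy'])/f['fy'],1.]);return R.from_euler('xyz',f['attitude']).apply(d)
def onz(f,uv,z):
    d=ray(f,uv);p=np.array(f['xyz']);return p+d*(z-p[2])/d[2]
def proj(f,P):
    c=R.from_euler('xyz',f['attitude']).inv().apply(np.array(P)-f['xyz']);return np.array([f['fx']*c[0]/c[2]+f['cx'],f['fy']*c[1]/c[2]+f['cy']])
def rl(o,yaw,p): # world->rail
    return R.from_euler('z',-yaw).apply(np.array(p)-o)
def rw(o,yaw,p): return R.from_euler('z',yaw).apply(p)+o
E
python3 - <<'E'
from h import *
from rig import cams
f=cams.grab_frame('top');im=f['color'];hsv=cv2.cvtColor(im,cv2.COLOR_BGR2HSV)
m=((hsv[...,1]<70)&(hsv[...,2]<110)).astype(np.uint8)
w=np.zeros_like(m);w[140:248,178:340]=1;m*=w
m=cv2.morphologyEx(m,cv2.MORPH_CLOSE,np.ones((9,9)))
m=cv2.morphologyEx(m,cv2.MORPH_OPEN,np.ones((9,9)))
c=max(cv2.findContours(m,0,1)[0],key=cv2.contourArea)
b=cv2.boxPoints(cv2.minAreaRect(c));P=np.array([onz(f,p,12) for p in b]);print(b.round(1),P.round(1))
print([np.linalg.norm(P[i]-P[i-1]).round(1) for i in range(4)])
cv2.imwrite('pics/topc.png',cv2.resize(im[140:250,175:345],None,fx=4.7,fy=4.7,interpolation=cv2.INTER_CUBIC))
E
```

```text
[[183.6 189.4]
 [317.2 147. ]
 [333.7 198.7]
 [200.1 241.2]] [[ 614.   225.    12. ]
 [ 744.9 -221.3   12. ]
 [ 570.  -268.2   12. ]
 [ 442.2  172.5   12. ]]
[np.float64(179.7), np.float64(465.1), np.float64(181.0), np.float64(458.9)]
```

View pics/topc.png

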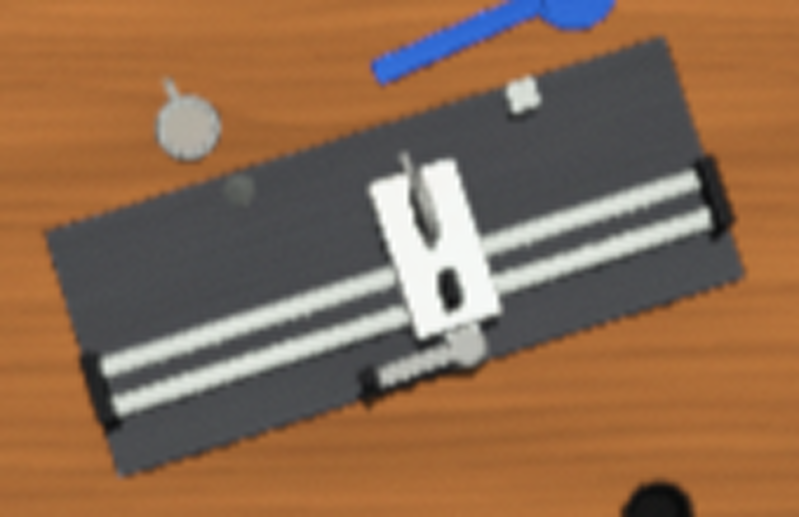

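The crop shows the cone at crop (240,188), the fin top at (450,287), the hub at (467,345), the post top at (370,385) and the pointer tip at (405,155). The plate measures about 180 x 462 mm, which matches the stated size.

```bash
cat >> h.py <<'E'
O=np.array([563.,-31.7,0]);YAW=.284
def shift(s,P,yaw): # tool-frame shift (m) and rotvec to reach world P (mm), tool down with yaw
    T=R.from_euler('xyz',s['tcp_rot']);G=R.from_euler('xyz',[np.pi,0,yaw])
    return (T.inv().apply(np.array(P)-s['eef_pos'])/1000).round(4),(T.inv()*G).as_rotvec().round(3)
E
python3 - <<'E'
from h import *
from rig import r,cams
f=cams.grab_frame('top')
for n,u,z in(('cone',(240,188),35),('fin',(450,287),110),('pivot',(467,345),64),('post',(370,385),96),('pointer',(405,155),38),('block',(523,95),38)):
    p=onz(f,(175+u[0]/4.7-.4,140+u[1]/4.7-.4),z);print(n,p.round(1),rl(O,YAW,p).round(1))
s=r.sense();P=rw(O,YAW,[-50,60,250]);print(P,shift(s,P,YAW+np.pi/2))
E
```

```text
cone [639.3  84.   35. ] [105.7  89.7  35. ]
fin [557.8 -58.  110. ] [-12.3 -23.8 110. ]
pivot [523.4 -69.4  64. ] [-48.6 -25.   64. ]
post [495.7  -3.6  96. ] [-56.8  45.8  96. ]
pointer [659.  -31.1  38. ] [ 92.3 -26.3  38. ]
block [ 699.  -114.2   38. ] [ 107.5 -117.3   38. ]
[498.19102454  11.88665735 250.        ] (array([ 0.473 , -0.468 , -0.0188]), array([-1.000e-03, -1.000e-03, -1.511e+00]))
```

Request:
send_rows(targets=[0.473,-0.468,-0.019,0,0,-1.511,0,0.473,-0.468,-0.019,0,0,-1.511,0,0.473,-0.468,-0.019,0,0,-1.511,0,0.473,-0.468,-0.019,0,0,-1.511,0,0.473,-0.468,-0.019,0,0,-1.511,0,0.473,-0.468,-0.019,0,0,-1.511,0,0.473,-0.468,-0.019,0,0,-1.511,0,0.473,-0.468,-0.019,0,0,-1.511,0,0.473,-0.468,-0.019,0,0,-1.511,0,0.473,-0.468,-0.019,0,0,-1.511,0,0.473,-0.468,-0.019,0,0,-1.511,0,0.473,-0.468,-0.019,0,0,-1.511,0], grip_force=40)

```text
clock: 1.2
eef_pos: [427.1, -135.7, 245.8]
tcp_rot: [3.141, 0.0, 1.85]
contact_force: [2.2, -0.9, -0.1]
opening: 0.499
grasp_force: 0.0
```

```bash
python3 - <<'E'
from h import *
from rig import r
s=r.sense();print(s['clock'],s['eef_pos'],s['tcp_rot'],s['qpos'].round(2),s['opening'])
print(shift(s,rw(O,YAW,[-50,60,250]),YAW+np.pi/2))
E
```

```text
1.2 [ 427.06677    -135.74767465  245.84182735] [3.14109388e+00 3.74724156e-04 1.84990565e+00] [-0.31  0.06  1.98 -0.    1.11 -0.59] 0.499397803168857
(array([ 0.1223,  0.109 , -0.0041]), array([ 0.   ,  0.   , -0.005]))
```

Request:
send_rows(targets=[0.122,0.109,-0.004,0,0,0,0,0.122,0.109,-0.004,0,0,0,0,0.122,0.109,-0.004,0,0,0,0,0.122,0.109,-0.004,0,0,0,0,0.122,0.109,-0.004,0,0,0,0,0.122,0.109,-0.004,0,0,0,0])

```text
clock: 1.7
eef_pos: [499.2, 10.9, 249.4]
tcp_rot: [-3.141, -0.0, 1.848]
contact_force: [0.1, -0.8, 0.1]
opening: 0.496
grasp_force: 0.0
```

```bash
python3 - <<'E'
from h import *
from rig import r,cams
s=r.sense();print(s['clock'],s['eef_pos'],s['tcp_rot'])
f=cams.grab_frame('wrist');print(f['fx'],f['cx'],f['cy'],f['xyz'],f['attitude'])
np.save('w1.npy',f,allow_pickle=True)
cv2.imwrite('pics/w1.png',cv2.resize(f['color'],(800,600),interpolation=cv2.INTER_CUBIC))
for n,p in dict(fin=[-12,-25,110],pivot=[-50,-25,64],post=[-50,45,96],ptr=[93,-25,38],cone=[107,90,44]).items(): print(n,(proj(f,rw(O,YAW,p))*800/512).round(0))
E
```

```text
1.7 [499.17235611  10.92468085 249.350788  ] [-3.14130546e+00 -5.04660074e-05  1.84753527e+00]
281.5723795884895 260.23451764893395 191.97315870466517 [479.58018227  83.30859435 391.41999093] [2.84590521e+00 5.00883899e-04 2.77288627e-01]
fin [458. 397.]
pivot [405. 369.]
post [405. 298.]
ptr [569. 355.]
cone [605. 223.]
```

View pics/w1.png

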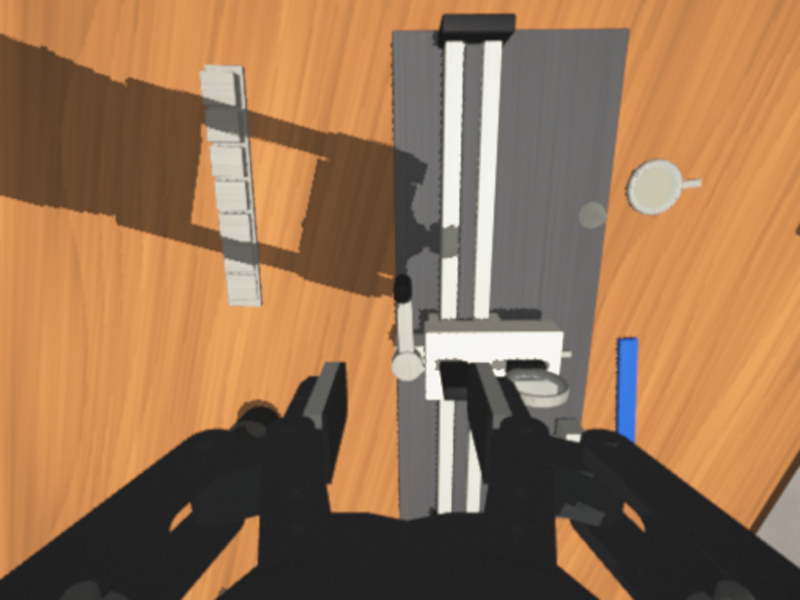

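The wrist view shows the post top near (403,283), the hub at (407,366), the pointer tip at (571,354), and the cone disc centred on (592,215). The prism bar and the loose lens stay clear of the work area. I convert these points to rail coordinates.

```bash
python3 - <<'E'
from h import *
from rig import r
f=np.load('w1.npy',allow_pickle=True).item()
for n,u,z in(('hub',(407,366),64),('post',(403,282),96),('ptr',(568,354),38),('cone',(592,215),12),('plateL',(393,31),12),('plateR',(628,28),12),('plateL2',(398,440),12)):
    print(n,rl(O,YAW,onz(f,np.array(u)*.64,z)).round(1))
im=f['color'];g=cv2.cvtColor(im,cv2.COLOR_BGR2GRAY)
c=g[128:150,368:392];t=(c>c.min()*.5+c.max()*.5).astype(np.uint8);M=cv2.moments(t,True);print(np.array([M['m10']/M['m00']+368,M['m01']/M['m00']+128])/.64,t.sum())
s=r.sense()
for a,n in((0,'above post'),):
    P=rw(O,YAW,[-50,45,72]);print(shift(s,P,YAW+np.pi/2))
E
```

```text
hub [-48.8 -22.2  64. ]
post [-51.   56.8  96. ]
ptr [ 91.7 -24.1  38. ]
cone [109.5  92.8  12. ]
plateL [-57.7 231.9  12. ]
plateR [120.5 232.7  12. ]
plateL2 [ -58.4 -127.9   12. ]
[601.62006579 216.12664474] 190
(array([-0.0128,  0.0006,  0.1772]), array([-0.001,  0.   , -0.009]))
```

Request:
send_rows(targets=[-0.011,0.002,0.04,0,0,-0.009,0,-0.011,0.002,0.08,0,0,-0.009,0,-0.011,0.002,0.12,0,0,-0.009,0,-0.011,0.002,0.15,0,0,-0.009,0,-0.011,0.002,0.17,0,0,-0.009,0,-0.011,0.002,0.181,0,0,-0.009,0,-0.011,0.002,0.181,0,0,-0.009,-0.4,-0.011,0.002,0.181,0,0,-0.009,-0.4,-0.011,0.002,0.181,0,0,-0.009,-0.4,-0.011,0.002,0.181,0,0,-0.009,-0.4])

```text
clock: 2.58
eef_pos: [504.8, -1.1, 70.1]
tcp_rot: [3.139, 0.001, 1.852]
contact_force: [-0.0, 0.4, 1.0]
opening: 0.303
grasp_force: 0.0
```

```bash
sed -i 's/^O=.*;YAW/O=np.array([564.,-29.8,0]);YAW/' h.py; python3 - <<'E'
from h import *
from rig import r,cams
s=r.sense();print(s['clock'],s['eef_pos'],s['contact_force'],s['opening'],rl(O,YAW,s['eef_pos']))
f=cams.grab_frame('wrist');im=f['color']
print(proj(f,rw(O,YAW,[-50,45,96]))*800/512)
cv2.imwrite('pics/w2.png',cv2.resize(im,(800,600)))
for i in range(1,17):
    a=.1*i;print([round(.07*(np.cos(a)-1),3),round(-.07*np.sin(a),3),0,0,0,round(-a,2),-.4],end=' ')
E
```

```text
2.5833 [504.7538105   -1.14889375  70.11771582] [-0.02626284  0.37838303  0.97448423] 0.3027492053854345 [-48.84495259  44.10405272  70.11771582]
[399.8800474  422.66537094]
[np.float64(-0.0), np.float64(-0.007), 0, 0, 0, -0.1, -0.4] [np.float64(-0.001), np.float64(-0.014), 0, 0, 0, -0.2, -0.4] [np.float64(-0.003), np.float64(-0.021), 0, 0, 0, -0.3, -0.4] [np.float64(-0.006), np.float64(-0.027), 0, 0, 0, -0.4, -0.4] [np.float64(-0.009), np.float64(-0.034), 0, 0, 0, -0.5, -0.4] [np.float64(-0.012), np.float64(-0.04), 0, 0, 0, -0.6, -0.4] [np.float64(-0.016), np.float64(-0.045), 0, 0, 0, -0.7, -0.4] [np.float64(-0.021), np.float64(-0.05), 0, 0, 0, -0.8, -0.4] [np.float64(-0.026), np.float64(-0.055), 0, 0, 0, -0.9, -0.4] [np.float64(-0.032), np.float64(-0.059), 0, 0, 0, -1.0, -0.4] [np.float64(-0.038), np.float64(-0.062), 0, 0, 0, -1.1, -0.4] [np.float64(-0.045), np.float64(-0.065), 0, 0, 0, -1.2, -0.4] [np.float64(-0.051), np.float64(-0.067), 0, 0, 0, -1.3, -0.4] [np.float64(-0.058), np.float64(-0.069), 0, 0, 0, -1.4, -0.4] [np.float64(-0.065), np.float64(-0.07), 0, 0, 0, -1.5, -0.4] [np.float64(-0.072), np.float64(-0.07), 0, 0, 0, -1.6, -0.4]
```

View pics/w2.png

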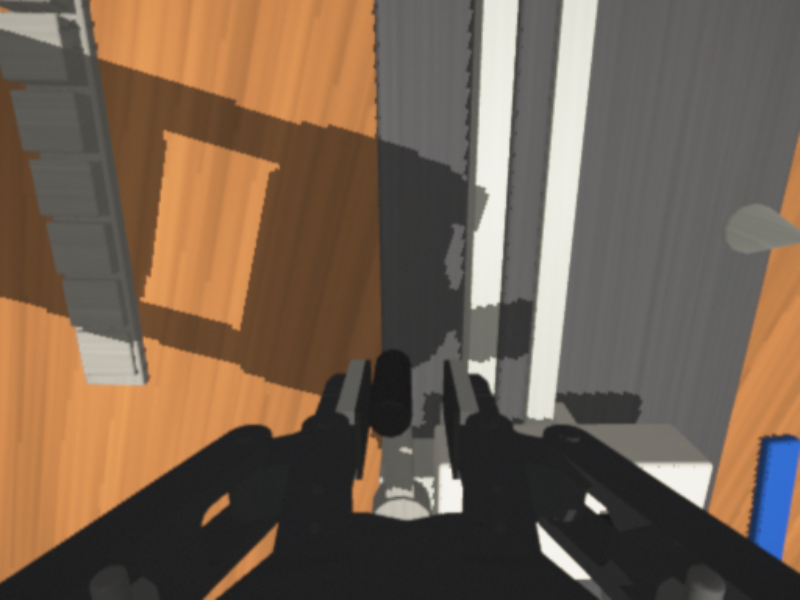

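The post stands upright between the pads, its top at (391,417), a little to the left of centre. Now I swing the lever out.

Request:
send_rows(targets=[0,-0.007,0,0,0,-0.1,-0.4,-0.001,-0.014,0,0,0,-0.2,-0.4,-0.003,-0.021,0,0,0,-0.3,-0.4,-0.006,-0.027,0,0,0,-0.4,-0.4,-0.009,-0.034,0,0,0,-0.5,-0.4,-0.012,-0.04,0,0,0,-0.6,-0.4,-0.016,-0.045,0,0,0,-0.7,-0.4,-0.021,-0.05,0,0,0,-0.8,-0.4,-0.026,-0.055,0,0,0,-0.9,-0.4,-0.032,-0.059,0,0,0,-1.0,-0.4,-0.038,-0.062,0,0,0,-1.1,-0.4,-0.045,-0.065,0,0,0,-1.2,-0.4])

```text
clock: 3.63
eef_pos: [453.7, -62.1, 69.5]
tcp_rot: [3.141, 0.001, 3.058]
contact_force: [-1.8, 2.7, 1.1]
opening: 0.301
grasp_force: 1.2
```

```bash
cat > c.py <<'E'
from h import *
from rig import r
import sys
s=r.sense();p=rl(O,YAW,s['eef_pos']);print(s['clock'],'rail',p.round(1),'yaw-YAW',s['tcp_rot'][2]-YAW,'F',rl(0,YAW,s['contact_force']).round(1),s['opening'],s['grasp_force'],s['qpos'].round(2))
v=list(map(float,sys.argv[1:]))
for i in range(0,len(v),4): print(v[i:i+4],shift(s,rw(O,YAW,v[i:i+3]),YAW+v[i+3]))
E
python3 c.py $(python3 -c "
from math import *
for a in (1.3,1.4,1.5,1.6,1.65): print(-50-70*sin(a),-25+70*cos(a),70,a+pi/2)")
```

```text
3.6333 rail [-1.15e+02 -1.00e-01  6.95e+01] yaw-YAW 2.773889564407965 F [-0.9  3.1  1.1] 0.30076043564972854 1.2303279340267181 [-0.14  0.34  2.11  0.    0.69 -1.63]
[-117.4490729792035, -6.275081996278885, 70.0, 2.8707963267948964] (array([ 0.0001, -0.0067, -0.0005]), array([ 0.   ,  0.001, -0.097]))
[-118.98148109919221, -13.102299996983128, 70.0, 2.9707963267948965] (array([-0.0009, -0.0136, -0.0005]), array([ 0.   ,  0.001, -0.197]))
[-119.82464906228381, -20.048395883260795, 70.0, 3.0707963267948966] (array([-0.0026, -0.0204, -0.0005]), array([ 0.   ,  0.001, -0.297]))
[-119.97015221290536, -27.043966561090215, 70.0, 3.1707963267948966] (array([-0.005 , -0.027 , -0.0006]), array([ 0.   ,  0.001, -0.397]))
[-119.78055199177432, -30.53846221647137, 70.0, 3.2207963267948965] (array([-0.0065, -0.0301, -0.0006]), array([ 0.   ,  0.001, -0.447]))
```

Request:
send_rows(targets=[0,-0.007,0,0,0,-0.097,-0.4,-0.001,-0.014,0,0,0,-0.197,-0.4,-0.003,-0.02,0,0,0,-0.297,-0.4,-0.004,-0.025,0,0,0,-0.35,-0.4,-0.006,-0.028,0,0,0,-0.35,-0.4,-0.0065,-0.031,0,0,0,-0.35,-0.4,-0.0065,-0.033,0,0,0,-0.35,-0.4,-0.0065,-0.033,0,0,0,-0.35,-0.4])

```text
clock: 4.3
eef_pos: [458.2, -95.9, 69.1]
tcp_rot: [-3.141, 0.002, -2.882]
contact_force: [0.6, 1.3, 0.3]
opening: 0.299
grasp_force: 0.6
```

```bash
python3 c.py
```

```text
4.3 rail [-120.1  -33.8   69.1] yaw-YAW -3.1658832066118925 F [1.  1.1 0.3] 0.29857620366354776 0.6022597476840019 [-0.21  0.35  2.09  0.    0.7  -2.04]
```

Request:
send_rows(targets=[0,0,-0.035,0,0,0,-0.2,0,0,-0.07,0,0,0,0.3,-0.01,0,-0.105,0,0,0.02,0.5,-0.03,0,-0.135,0,0,0.02,0.5,-0.05,0,-0.14,0,0,0.02,0.5,-0.05,0,-0.14,0,0,0.02,0.5,-0.05,0,-0.14,0,0,0.02,0.5])

```text
clock: 4.88
eef_pos: [506.3, -82.8, 208.9]
tcp_rot: [-3.141, 0.001, -2.9]
contact_force: [-0.4, -0.4, 0.3]
opening: 0.75
grasp_force: 0.0
```

```bash
python3 c.py; python3 - <<'E'
from h import *
from rig import cams
f=cams.grab_frame('wrist');g=cams.grab_frame('side')
np.save('w3.npy',[f,g],allow_pickle=True)
a=cv2.resize(f['color'],(533,400));b=cv2.resize(g['color'][150:300,180:330],(400,400))
cv2.imwrite('pics/w3.png',np.hstack([a,b])[:,:800] if 0 else cv2.resize(np.hstack([a,b]),(800,343)))
E
```

```text
4.8833 rail [-70.2 -34.7 208.9] yaw-YAW -3.1841823549442037 F [-0.5 -0.3  0.3] 0.7501671588679282 0.0 [-0.16  0.2   1.89 -0.    1.04 -1.98]
```

View pics/w3.png

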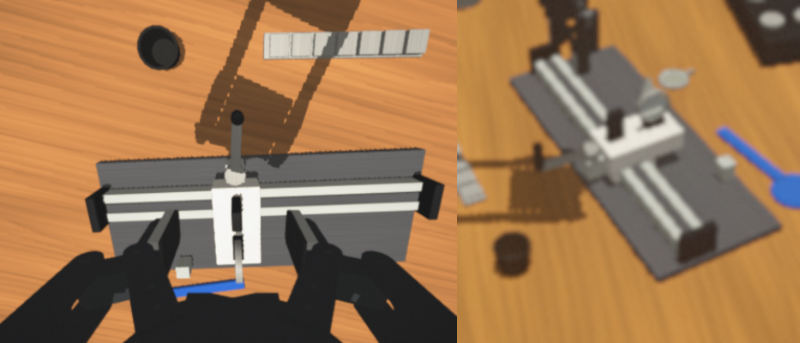

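The lever now points across the rail to the robot's side, with the post at (237,117), the hub at (235,176) and the fin at (237,208) in the left panel. The bystanders have not moved. I measure these points next.

```bash
python3 - <<'E'
from h import *
f=np.load('w3.npy',allow_pickle=True)[0]
im=f['color'];k=512/457.
for n,u,z in(('post',(237,117),96),('hub',(235,174),64),('fin',(237,201),110),('carr L',(215,186),65),('carr R',(257,184),65)):
    print(n,rl(O,YAW,onz(f,np.array(u)*k,z)).round(1))
E
python3 c.py -12 -27 80 3.1416
```

```text
post [-122.2  -27.1   96. ]
hub [-52.6 -31.5  64. ]
fin [-37.7 -30.4 110. ]
carr L [-38.7 -56.3  65. ]
carr R [-39.2  -5.4  65. ]
4.9833 rail [-72.1 -34.1 207.6] yaw-YAW -3.184453415396696 F [0.1 0.1 0. ] 0.75078369321003 0.0 [-0.17  0.2   1.9  -0.    1.04 -1.98]
[-12.0, -27.0, 80.0, 3.1416] (array([-0.06  ,  0.0096,  0.1275]), array([ 0.   , -0.002, -0.043]))
```

Request:
send_rows(targets=[-0.03,0.003,0.01,0,0,-0.04,0.5,-0.06,0.006,0.03,0,0,-0.043,0.5,-0.06,0.006,0.065,0,0,-0.043,0.5,-0.06,0.006,0.1,0,0,-0.043,0.5,-0.06,0.006,0.12,0,0,-0.043,0.5,-0.06,0.006,0.129,0,0,-0.043,0,-0.06,0.006,0.129,0,0,-0.043,-0.4,-0.06,0.006,0.129,0,0,-0.043,-1,-0.06,0.006,0.129,0,0,-0.043,-1,-0.06,0.006,0.129,0,0,-0.043,-1,-0.06,0.006,0.129,0,0,-0.043,-1], grip_force=40)

```text
clock: 5.9
eef_pos: [563.4, -62.9, 81.2]
tcp_rot: [-3.14, 0.002, -2.857]
contact_force: [-1.6, -1.8, 4.7]
opening: 0.134
grasp_force: 41.1
```

```bash
python3 c.py
```

```text
5.9 rail [ -9.9 -31.6  81.2] yaw-YAW -3.14139775063382 F [-2.1 -1.3  4.7] 0.133889528934505 41.13798379898071 [-0.11  0.45  1.88 -0.    0.81 -1.97]
```

Request:
send_rows(targets=[0,0.008,0,0,0,0,-1,0,0.022,0,0,0,0,-1,0,0.037,0,0,0,0,-1,0,0.052,0,0,0,0,-1,0,0.067,0,0,0,0,-1,0,0.082,0,0,0,0,-1,0,0.097,0,0,0,0,-1,0,0.11,0,0,0,0,-1,0,0.117,0,0,0,0,-1,0,0.12,0,0,0,0,-1,0,0.12,0,0,0,0,-1])

```text
clock: 6.82
eef_pos: [529.3, 53.5, 81.1]
tcp_rot: [-3.141, 0.002, -2.857]
contact_force: [-2.1, 3.7, 8.3]
opening: 0.134
grasp_force: 41.8
```

```bash
python3 c.py; python3 - <<'E'
from h import *
from rig import cams
F={n:cams.grab_frame(n) for n in('top','side','wrist')}
np.save('w4.npy',F,allow_pickle=True)
t=[]
for n in F:
    f=F[n];c=proj(f,rw(O,YAW,[100,90,38]));x,y=map(int,c);h=40 if n!='wrist' else 90;x=min(max(x,h),511-h);y=min(max(y,h),383-h);print(n,c,x-h,y-h,264/(2*h))
    t.append(cv2.resize(f['color'][y-h:y+h,x-h:x+h],(264,264),interpolation=cv2.INTER_CUBIC))
cv2.imwrite('pics/w4.png',np.hstack(t))
E
```

```text
6.8167 rail [-10.   89.7  81.1] yaw-YAW -3.1409107192983816 F [-1.   4.2  8.3] 0.1344811323783881 41.82492792606354 [ 0.1   0.41  1.95  0.    0.78 -1.76]
top [225.43425231 180.84793625] 185 140 3.3
side [261.82942772 184.20780336] 221 144 3.3
wrist [259.722397   340.04322242] 169 203 1.4666666666666666
```

View pics/w4.png

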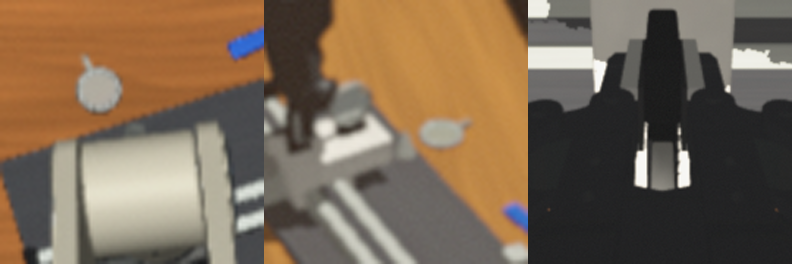

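The arm hides the pointer and the cone in the top and side views. I release the fin, rise, and look down on both from above.

Request:
send_rows(targets=[0,0,0,0,0,0,-0.3,0,0,0,0,0,0,0.1,0,0,0,0,0,0,0.3,0,0,-0.04,0,0,0,0.3,0,0,-0.08,0,0,0,0.3,0,0,-0.12,0,0,0,0.3,0,0,-0.16,0,0,0.1,0.3,-0.03,-0.02,-0.17,0,0,0.22,0.3,-0.06,-0.04,-0.17,0,0,0.34,0.3,-0.09,-0.06,-0.17,0,0,0.46,0.3,-0.105,-0.06,-0.17,0,0,0.58,0.3,-0.105,-0.06,-0.17,0,0,0.7,0.3])

```text
clock: 7.97
eef_pos: [649.4, 24.0, 249.3]
tcp_rot: [3.141, 0.002, 2.719]
contact_force: [-0.7, 0.5, -0.0]
opening: 0.65
grasp_force: 0.0
```

```bash
python3 c.py 95 30 250 1.5708
```

```text
7.9667 rail [ 97.1  27.7 249.3] yaw-YAW 2.434702886345245 F [-0.5  0.7 -0. ] 0.6504088551576294 0.0 [ 0.03  0.38  1.56  0.    1.21 -1.11]
[95.0, 30.0, 250.0, 1.5708] (array([ 0.0031,  0.0004, -0.0007]), array([0.002, 0.001, 0.864]))
```

Request:
send_rows(targets=[0.003,0,0,0,0,0.12,0.3,0.003,0,0,0,0,0.24,0.3,0.003,0,0,0,0,0.36,0.3,0.003,0,0,0,0,0.48,0.3,0.003,0,0,0,0,0.6,0.3,0.003,0,0,0,0,0.72,0.3,0.003,0,0,0,0,0.864,0.3,0.003,0,0,0,0,0.864,0.3,0.003,0,0,0,0,0.864,0.3])

```text
clock: 8.72
eef_pos: [643.6, 25.6, 249.4]
tcp_rot: [-3.141, -0.0, 1.864]
contact_force: [0.5, -0.2, 0.3]
opening: 0.649
grasp_force: 0.0
```

```bash
python3 c.py; python3 - <<'E'
from h import *
from rig import cams
f=cams.grab_frame('wrist');np.save('w5.npy',f,allow_pickle=True)
x,y=map(int,proj(f,rw(O,YAW,[95,90,38])));print(x,y);x-=50;y-=50
print(x,y);cv2.imwrite('pics/w5.png',cv2.resize(f['color'][y:y+100,x:x+100],(600,600),interpolation=cv2.INTER_CUBIC))
E
```

```text
8.7167 rail [ 91.9  30.8 249.4] yaw-YAW 1.5797806656476139 F [ 0.5 -0.3  0.3] 0.6488252126954612 0.0 [ 0.04  0.37  1.57 -0.    1.2  -0.26]
262 119
212 69
```

View pics/w5.png

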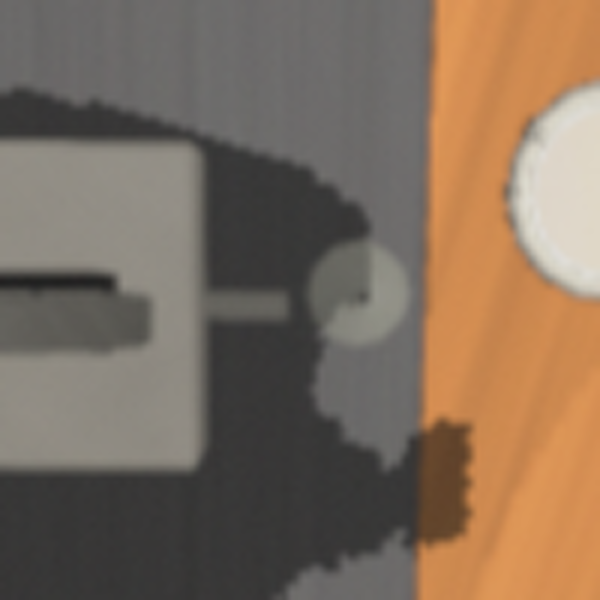

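The crop shows the pointer bar centred on row 306 with its tip at (287,305). The cone's base disc is centred on (358,293) and its apex is at (361,297).

```bash
python3 - <<'E'
from h import *
f=np.load('w5.npy',allow_pickle=True).item();print(rl(O,YAW,f['xyz']))
for n,u,z in(('ptr tip',(285,306),39),('ptr root',(215,305.5),39),('cone base',(358,293),12),('apex',(361,297),44),('carr near',(190,140),65),('carr far',(190,471),65)):
    print(n,rl(O,YAW,onz(f,(212+u[0]/6-.4,69+u[1]/6-.4),z)).round(2))
E
python3 c.py -10 90 250 3.1416
```

```text
[ 92.14135146 105.83469088 391.52446872]
ptr tip [90.79 90.25 39.  ]
ptr root [76.63 90.21 39.  ]
cone base [106.52  91.94  12.  ]
apex [105.93  92.35  44.  ]
carr near [ 73.32 120.57  65.  ]
carr far [72.84 60.4  65.  ]
8.7667 rail [ 91.9  30.9 249.5] yaw-YAW 1.5814135760770196 F [-0.1  0.3  0.1] 0.6541316071180434 0.0 [ 0.04  0.37  1.57  0.    1.2  -0.26]
[-10.0, 90.0, 250.0, 3.1416] (array([ 0.0602, -0.1013, -0.0005]), array([-0.  , -0.  , -1.56]))
```

Request:
send_rows(targets=[0.005,-0.008,0,0,0,-0.12,0.3,0.01,-0.017,0,0,0,-0.24,0.3,0.015,-0.025,0,0,0,-0.36,0.3,0.02,-0.034,0,0,0,-0.48,0.3,0.025,-0.042,0,0,0,-0.6,0.3,0.03,-0.05,0,0,0,-0.72,0.3,0.035,-0.06,0,0,0,-0.84,0.3,0.04,-0.07,0,0,0,-0.96,0.3,0.045,-0.08,0,0,0,-1.08,0.3,0.05,-0.09,0,0,0,-1.2,0.3,0.06,-0.1,0,0,0,-1.32,0.3,0.06,-0.101,0,0,0,-1.44,0.3])

```text
clock: 9.77
eef_pos: [527.7, 54.8, 249.5]
tcp_rot: [3.141, -0.001, -2.971]
contact_force: [0.2, 0.1, -0.1]
opening: 0.65
grasp_force: 0.0
```

```bash
python3 c.py -10 90.2 81 3.1416
```

```text
9.7667 rail [-11.1  91.3 249.5] yaw-YAW -3.255487696574526 F [ 0.2  0.  -0.1] 0.6502400721742331 0.0 [ 0.1   0.19  1.81  0.    1.14 -1.64]
[-10.0, 90.2, 81.0, 3.1416] (array([-0.0014, -0.0011,  0.1685]), array([ 0.001, -0.001, -0.114]))
```

Request:
send_rows(targets=[-0.001,-0.001,0.01,0,0,-0.114,0.3,-0.001,-0.001,0.05,0,0,-0.114,0.3,-0.001,-0.001,0.09,0,0,-0.114,0.3,-0.001,-0.001,0.13,0,0,-0.114,0.3,-0.001,-0.001,0.155,0,0,-0.114,0.3,-0.001,-0.001,0.168,0,0,-0.114,0,-0.001,-0.001,0.168,0,0,-0.114,-0.4,-0.001,-0.001,0.168,0,0,-0.114,-1,-0.001,-0.001,0.168,0,0,-0.114,-1,-0.001,-0.001,0.168,0,0,-0.114,-1,-0.001,-0.001,0.168,0,0,-0.114,-1])

```text
clock: 10.68
eef_pos: [531.3, 53.4, 82.4]
tcp_rot: [-3.141, 0.002, -2.867]
contact_force: [2.2, 0.7, -5.8]
opening: 0.135
grasp_force: 40.7
```

```bash
python3 c.py
```

```text
10.6833 rail [-8.1 89.  82.4] yaw-YAW -3.15050990555929 F [ 2.4  0.1 -5.8] 0.13492134080132162 40.65299034118652 [ 0.1   0.41  1.95 -0.    0.78 -1.75]
```

```bash
cat > avg.py <<'E'
from h import *
from rig import r,cams
P=[]
for i in range(10): cams.grab_frame('top');P.append(rl(O,YAW,r.sense()['eef_pos']))
print(np.mean(P,0).round(2),np.std(P,0).round(2))
E
python3 avg.py
```

```text
[-8.04 88.98 82.33] [0.01 0.01 0.02]
```

Request:
send_rows(targets=[0,0.001,0,0,0,0,-1,0,0.0018,0,0,0,0,-1,0,0.0025,0,0,0,0,-1,0,0.0025,0,0,0,0,-1,0,0.0025,0,0,0,0,-1])

```text
clock: 11.6
eef_pos: [530.8, 55.4, 82.3]
tcp_rot: [-3.141, 0.001, -2.867]
contact_force: [0.1, -3.8, 6.3]
opening: 0.128
grasp_force: 42.5
```

```bash
python3 avg.py
```

```text
[-8.03 91.06 82.31] [0.01 0.01 0.01]
```

Request:
send_rows(targets=[0,0,0,0,0,0,-0.3,0,0,0,0,0,0,0.1,0,0,0,0,0,0,0.3,0,0,-0.04,0,0,0,0.3,0,0,-0.08,0,0,0,0.3,0,0,-0.12,0,0,0,0.3,0,0,-0.16,0,0,0.1,0.3,-0.03,-0.02,-0.168,0,0,0.22,0.3,-0.06,-0.04,-0.168,0,0,0.34,0.3,-0.09,-0.06,-0.168,0,0,0.46,0.3,-0.103,-0.061,-0.168,0,0,0.58,0.3,-0.103,-0.061,-0.168,0,0,0.7,0.3])

```text
clock: 13.1
eef_pos: [648.6, 24.6, 249.0]
tcp_rot: [3.141, 0.001, 2.709]
contact_force: [-0.5, -0.7, -0.5]
opening: 0.648
grasp_force: 0.0
```

Request:
send_rows(targets=[0.003,0,0,0,0,0.12,0.3,0.003,0,0,0,0,0.24,0.3,0.003,0,0,0,0,0.36,0.3,0.003,0,0,0,0,0.48,0.3,0.003,0,0,0,0,0.6,0.3,0.003,0,0,0,0,0.72,0.3,0.003,0,0,0,0,0.864,0.3,0.003,0,0,0,0,0.864,0.3,0.003,0,0,0,0,0.864,0.3])

```text
clock: 13.85
eef_pos: [642.9, 26.2, 249.3]
tcp_rot: [-3.141, -0.0, 1.854]
contact_force: [0.4, 0.3, -0.0]
opening: 0.65
grasp_force: 0.0
```

```bash
python3 c.py -10 90 250 3.1416; cat > look.py <<'E'
from h import *
from rig import cams
import sys
f=cams.grab_frame('wrist');np.save(sys.argv[1]+'.npy',f,allow_pickle=True)
x,y=map(int,proj(f,rw(O,YAW,[95,90,38])));x-=50;y-=50
print(x,y);cv2.imwrite(f'pics/{sys.argv[1]}.png',cv2.resize(f['color'][y:y+100,x:x+100],(600,600),interpolation=cv2.INTER_CUBIC))
E
python3 look.py w6
```

```text
13.85 rail [ 91.5  31.7 249.3] yaw-YAW 1.5698794138735492 F [ 0.5  0.2 -0. ] 0.6502072657374321 0.0 [ 0.04  0.37  1.57  0.    1.2  -0.24]
[-10.0, 90.0, 250.0, 3.1416] (array([ 0.0582, -0.1015, -0.0006]), array([-0.   , -0.   , -1.572]))
212 70
```

View pics/w6.png

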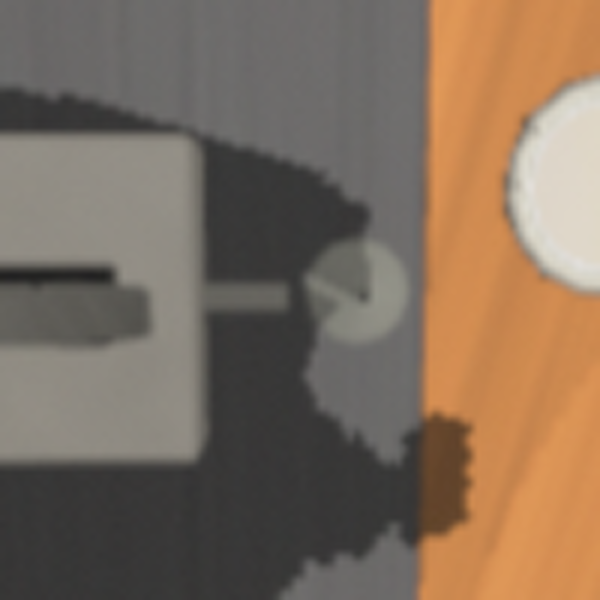

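The pointer bar now sits on row 298. The cone's base centre is at (356,291) and its apex at (363,295), so the two are nearly in line.

```bash
python3 - <<'E'
from h import *
f=np.load('w6.npy',allow_pickle=True).item();im=cv2.resize(f['color'][70:170,212:312],(600,600),interpolation=cv2.INTER_CUBIC)
g=cv2.cvtColor(im,cv2.COLOR_BGR2GRAY).astype(float)
p=g[260:340,225:275].mean(1);w=np.clip(p-p.min()-15,0,None);vp=260+(w*np.arange(80)).sum()/w.sum()
print('ptr row',vp)
q=lambda u,z:rl(O,YAW,onz(f,(212+u[0]/6-.4,70+u[1]/6-.4),z)).round(2)
for n,u,z in(('ptr',(250,vp),39),('base',(356,291.5),12),('apex',(363,296),44),('carr near',(190,132),65),('carr far',(190,465),65)): print(n,q(u,z))
E
python3 c.py -120 72 150 3.1 -120 97 68 3.07
```

```text
ptr row 296.3209454524206
ptr [83.84 91.86 39.  ]
base [106.23  91.74  12.  ]
apex [106.48  92.13  44.  ]
carr near [ 73.77 121.96  65.  ]
carr far [72.68 61.48 65.  ]
13.9 rail [ 91.5  31.6 249.4] yaw-YAW 1.5715038048085381 F [-0.4 -0.7 -0.2] 0.6522556986963768 0.0 [ 0.04  0.37  1.57  0.    1.2  -0.25]
[-120.0, 72.0, 150.0, 3.1] (array([ 0.0405, -0.2114,  0.0994]), array([-0.   , -0.   , -1.528]))
[-120.0, 97.0, 68.0, 3.07] (array([ 0.0655, -0.2114,  0.1815]), array([-0.   , -0.   , -1.498]))
```

The pointer is within about 0.2 mm of the cone's line. Now I go to the lever post, at rail (-120, 97).

Request:
send_rows(targets=[0.005,-0.018,0,0,0,-0.12,0,0.01,-0.036,0,0,0,-0.24,0,0.016,-0.054,0,0,0,-0.36,0,0.022,-0.072,0,0,0,-0.48,0,0.028,-0.09,0,0,0,-0.6,0,0.034,-0.108,0,0,0,-0.72,0,0.04,-0.126,0,0,0,-0.84,0,0.046,-0.144,0,0,0,-0.96,0,0.052,-0.162,0,0,0,-1.08,0,0.058,-0.18,0,0,0,-1.2,0,0.064,-0.198,0,0,0,-1.32,0,0.0655,-0.211,0,0,0,-1.44,0])

```text
clock: 14.9
eef_pos: [420.5, 30.8, 249.5]
tcp_rot: [3.141, -0.001, -2.981]
contact_force: [0.5, 0.4, 0.7]
opening: 0.499
grasp_force: 0.0
```

```bash
python3 c.py -120 97 69 3.07
```

```text
14.9 rail [-120.8   98.4  249.5] yaw-YAW -3.2654486074513964 F [0.6 0.3 0.7] 0.4987103283874595 0.0 [ 0.07  0.01  2.02  0.    1.12 -1.66]
[-120.0, 97.0, 69.0, 3.07] (array([-0.0011, -0.0014,  0.1805]), array([ 0.   , -0.001, -0.052]))
```

Request:
send_rows(targets=[-0.001,-0.0015,0.01,0,0,-0.052,0,-0.001,-0.0015,0.05,0,0,-0.052,0,-0.001,-0.0015,0.09,0,0,-0.052,0,-0.001,-0.0015,0.13,0,0,-0.052,0,-0.001,-0.0015,0.165,0,0,-0.052,0,-0.001,-0.0015,0.1805,0,0,-0.052,0,-0.001,-0.0015,0.1805,0,0,-0.052,-0.4,-0.001,-0.0015,0.1805,0,0,-0.052,-0.4,-0.001,-0.0015,0.1805,0,0,-0.052,-0.4])

```text
clock: 15.65
eef_pos: [424.4, 29.3, 70.1]
tcp_rot: [-3.141, 0.002, -2.938]
contact_force: [-0.3, -0.3, -0.2]
opening: 0.299
grasp_force: 0.0
```

```bash
python3 c.py $(python3 -c "
from math import *
for i in range(1,13):
  a=1.5-.1*i; print(-50-70*sin(a),91.8+70*cos(a),69,a+pi/2)")
```

```text
15.65 rail [-117.5   95.9   70.1] yaw-YAW -3.2219799326136895 F [-0.4 -0.2 -0.2] 0.2989213336799925 0.0 [ 0.07  0.3   2.18  0.    0.66 -1.71]
[-118.98148109919221, 103.69770000301688, 69.0, 2.9707963267948965] (array([0.0021, 0.0077, 0.0011]), array([-0.   ,  0.002,  0.09 ]))
[-117.4490729792035, 110.52491800372111, 69.0, 2.8707963267948964] (array([0.0011, 0.0146, 0.0011]), array([-0.   ,  0.002,  0.19 ]))
[-115.24273601770584, 117.16504281336715, 69.0, 2.7707963267948967] (array([-0.0005,  0.0214,  0.0011]), array([0.   , 0.002, 0.29 ]))
[-112.38451520430047, 123.55172849979041, 69.0, 2.6707963267948966] (array([-0.0029,  0.028 ,  0.0011]), array([0.   , 0.002, 0.39 ]))
[-108.90296893655275, 129.6211614107698, 69.0, 2.5707963267948966] (array([-0.0058,  0.0343,  0.0011]), array([0.   , 0.002, 0.49 ]))
[-104.83288367392383, 135.31269777894653, 69.0, 2.4707963267948965] (array([-0.0094,  0.0403,  0.0011]), array([0.   , 0.002, 0.59 ]))
[-100.2149263629666, 140.5694696543016, 69.0, 2.3707963267948964] (array([-0.0136,  0.046 ,  0.0012]), array([0.   , 0.002, 0.69 ]))
[-95.09523810663836, 145.3389531099142, 69.0, 2.2707963267948967] (array([-0.0183,  0.0511,  0.0012]), array([0.   , 0.002, 0.79 ]))
[-89.52497313765247, 149.57349304367747, 69.0, 2.1707963267948966] (array([-0.0236,  0.0558,  0.0012]), array([0.001, 0.002, 0.89 ]))
[-83.55978770229422, 153.2307793323261, 69.0, 2.0707963267948966] (array([-0.0292,  0.0599,  0.0012]), array([0.001, 0.001, 0.99 ]))
[-77.25928396160553, 156.27426958020197, 69.0, 1.9707963267948965] (array([-0.0352,  0.0634,  0.0012]), array([1.00e-03, 1.00e-03, 1.09e+00]))
[-70.68641446629375, 158.6735542387924, 69.0, 1.8707963267948964] (array([-0.0416,  0.0664,  0.0012]), array([1.00e-03, 1.00e-03, 1.19e+00]))
```

Request:
send_rows(targets=[0.002,0.0077,0,0,0,0.09,-0.4,0.001,0.0146,0,0,0,0.19,-0.4,-0.0005,0.0214,0,0,0,0.29,-0.4,-0.003,0.028,0,0,0,0.39,-0.4,-0.006,0.034,0,0,0,0.49,-0.4,-0.0095,0.04,0,0,0,0.59,-0.4,-0.0135,0.046,0,0,0,0.69,-0.4,-0.018,0.051,0,0,0,0.79,-0.4,-0.0235,0.056,0,0,0,0.89,-0.4,-0.029,0.06,0,0,0,0.99,-0.4,-0.035,0.0635,0,0,0,1.09,-0.4,-0.0415,0.0665,0,0,0,1.19,-0.4])

```text
clock: 16.65
eef_pos: [451.9, 103.0, 71.0]
tcp_rot: [3.139, 0.001, 2.15]
contact_force: [-1.8, -2.5, -0.5]
opening: 0.303
grasp_force: 0.9
```

```bash
python3 c.py $(python3 -c "
from math import *
for a in (.2,.1,0): print(-50-70*sin(a),91.8+70*cos(a),70,a+pi/2)") -44 161.8 70 1.571 -38 161.8 70 1.571
```

```text
16.65 rail [-70.4 158.9  71. ] yaw-YAW 1.8662596738264539 F [-2.4 -1.9 -0.5] 0.30300660705951177 0.9172048419713974 [ 0.22  0.34  2.1  -0.    0.7  -0.36]
[-63.90685315565429, 160.40466044888691, 70.0, 1.7707963267948965] (array([-0.0005,  0.0067,  0.001 ]), array([0.002, 0.001, 0.095]))
[-56.98833916527797, 161.4502915694618, 70.0, 1.6707963267948966] (array([-0.0015,  0.0136,  0.001 ]), array([0.003, 0.001, 0.195]))
[-50.0, 161.8, 70.0, 1.5707963267948966] (array([-0.0032,  0.0204,  0.0011]), array([0.003, 0.001, 0.295]))
[-44.0, 161.8, 70.0, 1.571] (array([-0.0049,  0.0261,  0.0011]), array([0.003, 0.001, 0.295]))
[-38.0, 161.8, 70.0, 1.571] (array([-0.0067,  0.0318,  0.0011]), array([0.003, 0.001, 0.295]))
```

Request:
send_rows(targets=[-0.0005,0.0067,0,0,0,0.095,-0.4,-0.0015,0.0136,0,0,0,0.195,-0.4,-0.003,0.0204,0,0,0,0.295,-0.4,-0.005,0.0261,0,0,0,0.295,-0.4,-0.005,0.0261,0,0,0,0.295,-0.4])

```text
clock: 17.07
eef_pos: [474.9, 113.1, 70.3]
tcp_rot: [-3.14, -0.0, 1.862]
contact_force: [-3.9, 0.7, 2.6]
opening: 0.299
grasp_force: 2.0
```

Request:
send_rows(targets=[0,0.001,0,0,0,0,-0.4,0,0.002,0,0,0,0,-0.4,0,0.002,0,0,0,0,-0.4])

```text
clock: 17.32
eef_pos: [475.2, 113.2, 70.0]
tcp_rot: [-3.138, -0.001, 1.863]
contact_force: [-10.5, -0.2, 8.1]
opening: 0.3
grasp_force: 4.9
```

```bash
python3 c.py
```

```text
17.3167 rail [-45.2 162.2  70. ] yaw-YAW 1.579064375253587 F [-10.1   2.8   8.1] 0.30033797697181963 4.884244501590729 [ 0.23  0.37  2.05  0.    0.72 -0.06]
```

Request:
send_rows(targets=[0,0.001,0,0,0,0,-0.4,0,0.002,0,0,0,0,-0.4,0,0.003,0,0,0,0,-0.4,0,0.003,0,0,0,0,-0.4,0,0.003,0,0,0,0,-0.4])

```text
clock: 17.73
eef_pos: [475.4, 113.4, 69.7]
tcp_rot: [-3.133, -0.001, 1.863]
contact_force: [-17.5, -3.1, 15.0]
opening: 0.303
grasp_force: 9.0
```

```bash
python3 c.py
```

```text
17.7333 rail [-44.9 162.3  69.7] yaw-YAW 1.57910679100337 F [-17.6   1.9  15. ] 0.302775240937546 8.957907557487488 [ 0.23  0.38  2.04  0.    0.73 -0.06]
```

Request:
send_rows(targets=[0,-0.005,0,0,0,0,-0.4,0,-0.009,0,0,0,0,-0.3,0,-0.009,0,0,0,0,0,0,-0.009,0,0,0,0,0,0,-0.009,-0.03,0,0,0,0,0,-0.009,-0.07,0,0,0,0,0,-0.009,-0.11,0,0,0,0,0,-0.009,-0.15,0,0,0,0,0,-0.009,-0.18,0,0,0,0,0,-0.009,-0.18,0,0,0,0])

```text
clock: 18.57
eef_pos: [475.4, 112.7, 256.0]
tcp_rot: [3.13, 0.001, 1.86]
contact_force: [0.9, -0.4, -0.0]
opening: 0.5
grasp_force: 0.0
```

```bash
python3 c.py 91.5 31.5 250 1.571
```

```text
18.5667 rail [-45.1 161.6 256. ] yaw-YAW 1.5758894595037238 F [ 0.8 -0.7 -0. ] 0.5004552318644347 0.0 [ 0.23  0.11  1.9   0.    1.13 -0.06]
[91.5, 31.5, 250.0, 1.571] (array([-0.1308,  0.1358,  0.0077]), array([0.012, 0.001, 0.005]))
```

Request:
send_rows(targets=[-0.026,0.027,0.001,0,0,0,0,-0.052,0.054,0.003,0,0,0,0,-0.078,0.081,0.005,0.01,0,0,0,-0.104,0.108,0.007,0.012,0,0,0,-0.131,0.136,0.0077,0.012,0,0,0,-0.131,0.136,0.0077,0.012,0,0,0,-0.131,0.136,0.0077,0.012,0,0,0])

```text
clock: 19.15
eef_pos: [640.5, 23.7, 240.2]
tcp_rot: [-3.129, -0.0, 1.858]
contact_force: [0.2, -0.4, 0.5]
opening: 0.501
grasp_force: 0.0
```

```bash
python3 c.py; python3 - <<'E'
from h import *
from rig import cams
f=cams.grab_frame('wrist');np.save('w7.npy',f,allow_pickle=True)
x,y=map(int,proj(f,rw(O,YAW,[95,90,38])));x-=50;y-=50
a=cv2.resize(f['color'][y:y+100,x:x+100],(400,400),interpolation=cv2.INTER_CUBIC)
X,Y=map(int,proj(f,rw(O,YAW,[-50,127,80])));X-=50;Y-=50
b=cv2.resize(f['color'][Y:Y+100,X:X+100],(400,400),interpolation=cv2.INTER_CUBIC)
print(x,y,X,Y);cv2.imwrite('pics/w7.png',np.hstack([a,b]))
E
```

```text
19.15 rail [ 88.4  29.9 240.2] yaw-YAW 1.5738557870907923 F [ 0.  -0.4  0.5] 0.5008993436444638 0.0 [ 0.04  0.38  1.58 -0.    1.2  -0.25]
217 69 74 32
```

View pics/w7.png

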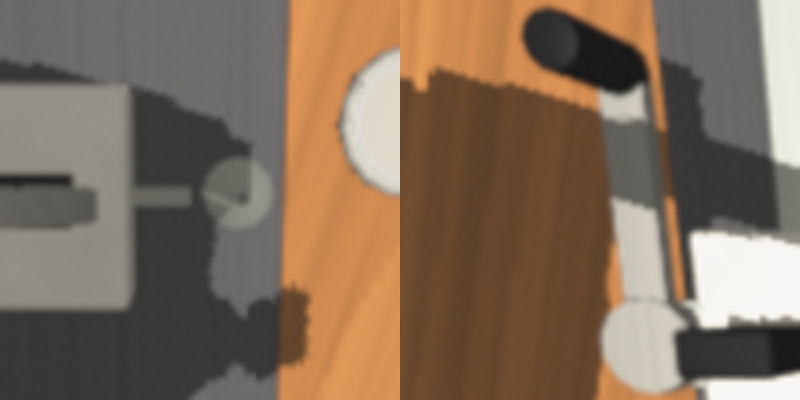

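In the left panel the pointer bar is on row 196 and the cone is centred on (237,193). In the right panel the hub is at (645,346), the post top is at (552,38), and the arm lies along the rail.

```bash
python3 - <<'E'
from h import *
f=np.load('w7.npy',allow_pickle=True).item()
q=lambda o,u,z:rl(O,YAW,onz(f,(o[0]+u[0]/4-.4,o[1]+u[1]/4-.4),z)).round(2)
im=cv2.resize(f['color'][69:169,217:317],(400,400),interpolation=cv2.INTER_CUBIC)
p=cv2.cvtColor(im,cv2.COLOR_BGR2GRAY).astype(float)[170:222,145:180].mean(1);w=np.clip(p-p.min()-15,0,None);vp=170+(w*np.arange(52)).sum()/w.sum();print(vp)
a=(217,69);b=(74,32)
print('ptr',q(a,(163,vp),39),'base',q(a,(237,193),12),'apex',q(a,(243,197),44),'edges',q(a,(120,86),65),q(a,(120,309),65))
h=q(b,(245,346),64);t=q(b,(152,38),96);print(h,t,'ang',np.arctan2(-(t-h)[0],(t-h)[1]))
# arm edges at top z 62, left edge two points
e1=q(b,(206,140),62);e2=q(b,(222,280),62);print(e1,e2,np.arctan2(-(e1-e2)[0],(e1-e2)[1]))
E
```

```text
196.22725939827575
ptr [83.18 91.95 39.  ] base [106.08  92.02  12.  ] apex [106.53  92.02  44.  ] edges [ 72.33 121.19  65.  ] [71.71 62.26 65.  ]
[-51.06  91.87  64.  ] [-49.59 161.64  96.  ] ang -0.021066110661706758
[-55.62 144.26  62.  ] [-56.04 109.17  62.  ] -0.011968650470370655
```

The pointer is at 91.95 mm and the cone at 92.02 mm along the rail. The lever is at about 0 rad against its stop, and the arm is clear of everything.

```bash
python3 -c "
from rig import r
print(r.sign_off())"
```

```text
the job is handed in; nothing more can be done
None
```

The lens carriage is clamped with its pointer in line with the cone index (within about 0.1 mm in the last wrist image) and the lever back in against its stop; no other items were touched, and the job is handed in at about 19 s.

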